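Stand the capped bottles in their colour-coded spill saucers

TASK

Put each of the four screw-capped bottles and jars that stand among the saucers into the spill saucer whose rim has the colour of its cap (black, white, green, blue), so that it stands upright on the saucer's floor inside the rim; the red saucer stays empty. Set them down gently without dropping or knocking any over, and leave the open beaker where it stands.

Things in the scene. Friction and masses are not known exactly. Their poses are not given: they have to be found in the camera images.
- dropper_bottle: small amber glass bottle with a black screw cap, 38 mm diameter, 85 mm tall overall; straight body up to about 45 mm, then shoulder and cap. It stands upright on the worktop; grip the body from above, not the cap. Origin: centre of the underside; z up along its axis.
- amber_bottle: amber glass bottle with a white screw cap, 57 mm diameter, 92 mm tall overall; straight body up to about 55 mm, then shoulder and cap. It stands upright on the worktop; grip the body from above, not the cap. Origin: centre of the underside; z up along its axis.
- green_jar: small clear glass jar with a dark green screw cap, 32 mm diameter, 53 mm tall overall; straight body up to about 38 mm. It stands upright on the worktop; grip the body from above, not the cap. Origin: centre of the underside; z up along its axis.
- blue_jar: clear glass jar with pale contents and a wide blue screw cap, 52 mm diameter, 60 mm tall overall; body up to about 40 mm. It stands upright on the worktop; grip the body from above, not the cap. Origin: centre of the underside; z up along its axis.
- saucer_black: round spill saucer fixed to the worktop, black rim 10 mm high and 5 mm thick round a grey floor 4 mm above the worktop; inside diameter 60 mm, outside 70 mm. Origin: centre of the underside, on the worktop; z up.
- saucer_white: round spill saucer fixed to the worktop, white rim 10 mm high and 5 mm thick round a grey floor 4 mm above the worktop; inside diameter 79 mm, outside 89 mm. Origin: centre of the underside, on the worktop; z up.
- saucer_green: round spill saucer fixed to the worktop, green rim 10 mm high and 5 mm thick round a grey floor 4 mm above the worktop; inside diameter 54 mm, outside 64 mm. Origin: centre of the underside, on the worktop; z up.
- saucer_blue: round spill saucer fixed to the worktop, blue rim 10 mm high and 5 mm thick round a grey floor 4 mm above the worktop; inside diameter 74 mm, outside 84 mm. Origin: centre of the underside, on the worktop; z up.
- saucer_red: round spill saucer fixed to the worktop, red rim 10 mm high and 5 mm thick round a grey floor 4 mm above the worktop; inside diameter 66 mm, outside 76 mm. None of the four bottles and jars has a red cap. Origin: centre of the underside, on the worktop; z up.
- beaker: open clear glass beaker with pale blue contents and no cap, 54 mm diameter, 68 mm tall, standing loose on the worktop; a bystander. Origin: centre of the underside; z up.
Not all that is in view belongs to the job. What is shaped like the amber_bottle but turquoise is not meant.

How it is judged:
By the outcome, as a careful person would: the job done as asked, in the order asked, and still so for the second after the job is handed in, with the robot touching nothing.
It also fails if it takes over 96 s, if anything falls off the work surface, if the arm or the gripper's body presses on something with over 40 N, if the wrist force passes 120 N, or if a joint passes its speed limit or range.

ROBOT

A 7-joint arm with a two-finger parallel gripper is mounted at the origin on a cart in front of the work surface, level with it; the furniture and walls round the work are solid. World frame = base frame: x ahead of the robot, y to its left, z up, the work surface at z = 0. Lengths are in m, angles in rad, forces in N, time in s.
With the tool pointing down it reaches from about 0.35 to 0.9 m from the base axis. Payload 7.2 kg.
Tool frame: the origin (TCP) lies between the finger pads; the fingertips stand 22 mm ahead of it and the grasp point (between the pads) lies 3 mm ahead of it (arm.nose_length is the distance from the TCP to the fingertips, in m); z points along the fingers, y is the line along which they close (so a half turn about z gives the same grasp; the last joint's range is limited). The gripper opens to 85 mm and grips with 20 to 120 N. Pads are 22 mm wide; open, the fingers measure 114 mm over their backs; the gripper's body (76 mm by 85 mm) begins 54 mm behind the grasp point. The pads swing forward as they close: fully open they stand 13 mm farther back than shut.
Start: joints at [-1.222, 0.411, -0.013, 1.596, 0.006, 1.134, -0.082], TCP at [0.253, 0.571, 0.222] pointing down, gripper open.
Joint ranges: [-2.95, 2.95], [-0.29, 1.99], [-1.47, 1.44], [0.14, 2.54], [-1.03, 4.17], [0.13, 1.85], [-2.86, 2.86]. Speed limits (rad/s): [2.39, 2.39, 3.01, 3.01, 3.14, 3.14, 3.14].

INTERFACE

Orientations are given as a unit quaternion [x, y, z, w].
In Python, from rig import arm gives the robot as it stands. The module is installed in compiled form; this text tells all that it offers.
- The arm moves only by the shell command python3 -m crank 'ROWS' [FORCE]. ROWS is a JSON object whose one key "increments" holds a list of rows, each a list of 7 numbers: the shift along the tool's x, y, z in units of 50 mm (1.0 is 50 mm), then the turn, a rotation vector about the tool's x, y, z in units of 8 degrees (1.0 is 8 degrees), then the finger opening in mm, from 0 to 85.4. In form: {"increments": [[dx, dy, dz, wx, wy, wz, grip], ...]}. A call has 1 to 20 rows; each row is the pose to reach, as a shift and turn from the pose commanded when the call began, along the tool's axes at that moment; what a row does not reach only later rows make up. A row lasts 1/10 s, in which the tool goes at most 50 mm and 8.59 degrees, less where a joint would pass 70% of its speed; a pose out of reach is approached as far as the arm can. A call with a gripper value outside its range is refused whole. The fingers move at their own pace and stop on an object; FORCE is the grip in N (left out, the last holds). Time passes only in rows, so rows that repeat a pose let the fingers close. It gives the time, the measured TCP pose, the force, the opening and the grip force at its end, in the units of the state.
- arm.get_obs(): the state, without advancing time (a new reading comes with each control period).
- arm.read_camera(name): name is "scene" or "side" or "wrist"; returns a dict with "color" (400x640x3 uint8, red, green, blue), "vfov" (degrees; the focal length in pixels is half the picture's height over the tangent of half this angle, whatever the lens; pixels are square), "cx", "cy" (the principal point, pixels), "extrinsics" (4x4, takes a point from world to camera coordinates); the wrist camera has in their place "tool_from_camera" (4x4, takes a point from camera to tool coordinates, whose origin is the TCP and whose axes are the flange's). Camera axes: x right, y down, z forward; pixel columns grow to the right and rows downward; lengths in m; the calibration is good to about 2 mm. A picture is of the moment at which its call begins: read the wrist's pose just before it. There is no depth.
- arm.job_done(): hands the job in; it is judged then, once.
The state is a dict: "time": time; "joint_pos": joint angles; "dq": joint speeds; "joint_efforts": joint torques, N m; "ee_pos": TCP position; "eef_rot": TCP orientation; "contact_force": force on the tool from outside, world axes, zero at the start; "wrist_torque": the same for the moment, N m; "width": opening from 0.0 (shut) to 1.0 (fully open); "finger_force": force on a finger pad.
Only numpy, scipy, OpenCV 4.12 (cv2) and the standard library are available. Lean on these libraries where they do the work, as an engineer would, in place of code of your own. Each camera call takes 0.05 s, during which the arm holds its last target. There are 200 camera calls.

## Working session

There is one attempt and no reset: what is moved stays moved. The work goes in short steps, Python scripts to look and compute and a shell command to move; the robot and the scene stay as the last step left them, time stands still between calls to the robot, and variables do not carry over. Pictures are saved under pics/ and viewed, at most 14 in all, crops included, and the job is handed in when it is done.

```bash
mkdir -p pics; python3 - <<'E'
from rig import arm
import cv2,json,numpy as np
o=arm.get_obs();print({k:np.round(v,3).tolist() for k,v in o.items()},arm.nose_length)
for n in("scene","side","wrist"):
    c=arm.read_camera(n);cv2.imwrite(f"pics/{n}0.png",c["color"][:,:,::-1])
    print(n,c["vfov"],c["cx"],c["cy"],np.round(c.get("extrinsics",c.get("tool_from_camera")),4).tolist())
E
```

```text
{'time': 0.0, 'joint_pos': [-1.222, 0.412, -0.013, 1.597, 0.006, 1.134, -0.082], 'dq': [0.001, -0.0, -0.0, -0.001, 0.002, -0.0, 0.0], 'joint_efforts': [-0.0, -60.064, 0.682, -29.941, 0.014, 0.011, -0.0], 'ee_pos': [0.253, 0.571, 0.221], 'eef_rot': [0.207, 0.978, -0.001, -0.0], 'contact_force': [-0.368, -0.609, 0.58], 'wrist_torque': [0.039, 0.025, -0.042], 'finger_force': 0.0, 'width': 0.996} 0.022
scene 57.29042107273174 322.42345320018035 206.17400065106142 [[-0.5212, -0.8534, -0.0103, 0.364], [-0.5344, 0.3358, -0.7756, 0.3016], [0.6654, -0.3988, -0.6311, 0.5658], [0.0, 0.0, 0.0, 1.0]]
side 51.78414570153013 323.1187607051459 198.1877792357505 [[0.9074, -0.4196, 0.0242, -0.4769], [-0.2021, -0.4861, -0.8502, 0.1866], [0.3685, 0.7666, -0.5259, 0.6438], [0.0, 0.0, 0.0, 1.0]]
wrist 60.71492270215795 317.3690411262011 200.44989079387628 [[-0.0002, -0.9495, -0.3137, 0.0812], [1.0, -0.0002, 0.0, -0.0009], [-0.0001, -0.3137, 0.9495, -0.1529], [0.0, 0.0, 0.0, 1.0]]
```

View pics/scene0.png

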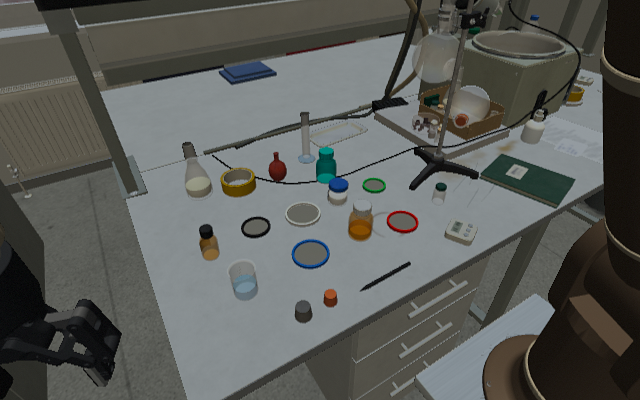

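View pics/side0.png

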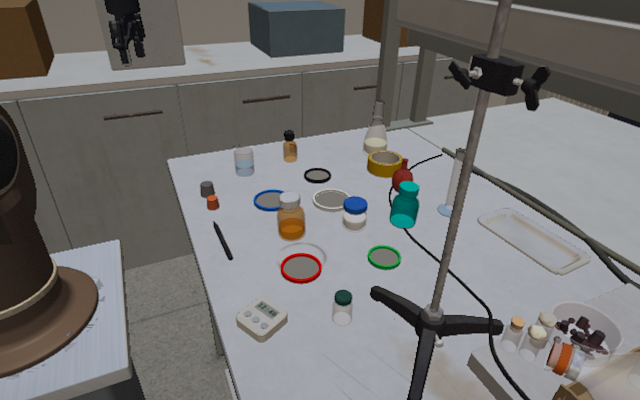

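Candidates in the scene view are:
- **Dropper bottle:** (208,243), black cap. The flask at (197,175) and the grey stub at (303,311) are not it.
- **Amber bottle:** (360,222), white cap. The turquoise decoy at (326,165) is out.
- **Blue jar:** (338,192), blue cap.
- **Green jar:** (440,192), dark green cap. The vials in the tray at about (432,127) are out.
- **Beaker:** (243,280), to be left where it stands.
- **Saucers:** black (256,227), white (303,214), green (374,185), blue (311,254), red (402,222).

In the side view:
- **Bottles and jars:** dropper (290,147), amber (291,217), blue jar (355,213), green jar (343,307).
- **Saucers:** black (317,175), white (332,200), green (384,258), blue (271,200), red (301,268).

Next I'll check the choices in a close crop.

```bash
python3 - <<'E'
import cv2,numpy as np
s=cv2.imread("pics/scene0.png");d=cv2.imread("pics/side0.png")
def c(im,x,y,w=22,h=30):return cv2.resize(im[y-h:y+h,x-w:x+w],(198,270),interpolation=cv2.INTER_CUBIC)
a=np.hstack([c(s,208,243),c(s,360,222),c(s,338,192),c(s,440,192)])
b=np.hstack([c(d,290,147),c(d,291,217),c(d,355,213),c(d,343,307)])
cv2.imwrite("pics/crop1.png",np.vstack([a,b]))
E
```

```text
(no output)
```

View pics/crop1.png

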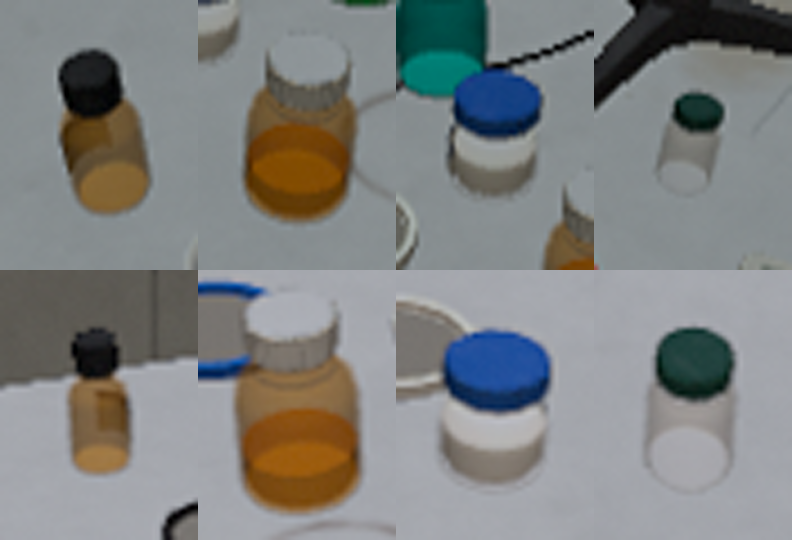

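View pics/wrist0.png

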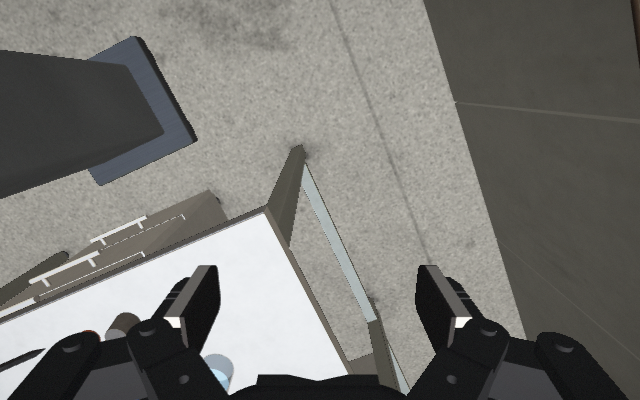

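The crop confirms all four caps: black, white, blue and green. The wrist view only shows the table corner and the floor. Now I'll measure.

```bash
cat > h.py <<'E'
from rig import arm
import cv2,numpy as np
from scipy.optimize import least_squares
from scipy.spatial.transform import Rotation as R
def cam(n):
    o=arm.get_obs();c=arm.read_camera(n)
    if n=="wrist":
        T=np.eye(4);T[:3,:3]=R.from_quat(o["eef_rot"]).as_matrix();T[:3,3]=o["ee_pos"];c["W"]=T@np.array(c["tool_from_camera"])
    else:c["W"]=np.linalg.inv(c["extrinsics"])
    c["f"]=200/np.tan(np.radians(c["vfov"]/2));return c
def ray(c,uv,z):
    uv=np.atleast_2d(uv).astype(float);d=np.c_[(uv[:,0]-c["cx"])/c["f"],(uv[:,1]-c["cy"])/c["f"],np.ones(len(uv))]@c["W"][:3,:3].T
    o=c["W"][:3,3];return (o+d*((z-o[2])/d[:,2])[:,None])[:,:2]
def circ(p):
    r=least_squares(lambda q:np.hypot(p[:,0]-q[0],p[:,1]-q[1])-q[2],[*p.mean(0),.035],loss="soft_l1",f_scale=.001);return r.x
def masks(c):
    h,s,v=[x.astype(int) for x in cv2.split(cv2.cvtColor(c["color"],cv2.COLOR_RGB2HSV))]
    return dict(black=v<60,green=(h>50)&(h<80)&(s>120),blue=(h>100)&(h<125)&(s>140),red=((h<8)|(h>172))&(s>150),white=(v>0))
E
python3 - <<'E'
from h import *
np.set_printoptions(precision=4,suppress=True)
S=cam("scene");D=cam("side")
tops=dict(dropper=(.085,(206,227),(289.1,132.6)),amber=(.092,(362.2,206),(289.9,197.7)),blue=(.06,(338.4,182.4),(355.7,202.6)),green=(.053,(441.3,185.8),(343.4,294.8)))
for k,(z,a,b) in tops.items():print(k,ray(S,a,z)[0],ray(D,b,z)[0])
for k,a,b in [("black",(256,227),(317,175)),("green",(374,185),(384,258)),("blue",(311,254),(271,200)),("red",(402,222),(301,268)),("white",(303,214),(332,200))]:
  for c,(x,y) in((S,a),(D,b)):
    w=26;sub=np.zeros((400,640),bool)
    if k=="white":
        g=cv2.cvtColor(c["color"],cv2.COLOR_RGB2HSV);m=(g[...,1]<40)&(g[...,2]<150)  # grey floor
        cv2.floodFill
        z=.004
    else: m=masks(c)[k];z=.01
    sub[y-w:y+w,x-w:x+w]=m[y-w:y+w,x-w:x+w]
    cs=cv2.findContours(sub.astype(np.uint8),cv2.RETR_EXTERNAL,cv2.CHAIN_APPROX_NONE)[0]
    ct=max(cs,key=len)[:,0];print(k,len(ct),circ(ray(c,ct,z)),ray(c,(x,y),z)[0])
E
```

```text
dropper [0.5819 0.3528] [0.5848 0.3456]
amber [0.459  0.0438] [0.467  0.0307]
blue [0.5977 0.0138] [0.602  0.0101]
green [ 0.4563 -0.2014] [ 0.4634 -0.2051]
black 70 [0.6099 0.2404 0.0347] [0.608  0.2397]
black 60 [0.6152 0.231  0.0354] [0.6152 0.2313]
green 55 [ 0.5961 -0.1007  0.0319] [ 0.5942 -0.1007]
green 81 [ 0.6006 -0.1093  0.0321] [ 0.5987 -0.1132]
blue 94 [0.4672 0.1729 0.0411] [0.4631 0.1728]
blue 116 [0.4721 0.1656 0.0394] [0.4699 0.1625]
red 75 [ 0.4412 -0.0668  0.0374] [ 0.4383 -0.0646]
red 102 [ 0.4456 -0.0753  0.0381] [ 0.4454 -0.0778]
white 204 [0.6076 0.1155 0.1   ] [0.5967 0.1188]
white 157 [0.6004 0.1193 0.0424] [0.6025 0.1177]
```

```bash
cat >> h.py <<'E'
def go(x,y,z,yaw):  # yaw: world angle (deg) of tool y
    o=arm.get_obs();M=R.from_quat(o["eef_rot"]).as_matrix();a=np.radians(yaw)
    ty=np.array([np.cos(a),np.sin(a),0]);tz=np.array([0,0,-1.]);G=np.c_[np.cross(ty,tz),ty,tz]
    print("units",np.round(M.T@(np.array([x,y,z])-o["ee_pos"])/.05,3),np.round(np.degrees(R.from_matrix(M.T@G).as_rotvec())/8,3))
E
python3 - <<'E'
from h import *
S=cam("scene");D=cam("side")
print("decoy",ray(S,(326,177),.005),ray(D,(404,222),.005));print("stand",ray(S,(437,157),.03),ray(D,(433,318),.03),"leg tips",ray(S,[(412,187),(475,187)],.01))
print("beaker",ray(S,(244,290),0),ray(D,(245,172),0))
go(.52,.22,.30,20)
E
```

```text
decoy [[ 0.70244606 -0.01438384]] [[ 0.70572405 -0.02332476]]
stand [[ 0.5859654  -0.32233513]] [[ 0.57770446 -0.28236145]] leg tips [[ 0.53242456 -0.18145465]
 [ 0.44258806 -0.3239839 ]]
beaker [[0.45723704 0.33240624]] [[0.45669432 0.33363299]]
units [-7.728 -4.265 -1.562] [-3.000e-03  1.000e-03  5.765e+00]
```

```bash
python3 -m crank '{"increments":[[-0.8,-0.45,-0.9,0,0,0.5,85],[-1.6,-0.9,-1.56,0,0,1.3,85],[-7.73,-4.27,-1.56,0,0,5.77,85],[-7.73,-4.27,-1.56,0,0,5.77,85],[-7.73,-4.27,-1.56,0,0,5.77,85],[-7.73,-4.27,-1.56,0,0,5.77,85],[-7.73,-4.27,-1.56,0,0,5.77,85],[-7.73,-4.27,-1.56,0,0,5.77,85],[-7.73,-4.27,-1.56,0,0,5.77,85],[-7.73,-4.27,-1.56,0,0,5.77,85],[-7.73,-4.27,-1.56,0,0,5.77,85],[-7.73,-4.27,-1.56,0,0,5.77,85],[-7.73,-4.27,-1.56,0,0,5.77,85],[-7.73,-4.27,-1.56,0,0,5.77,85]]}' && python3 - <<'E'
from h import *
c=cam("wrist");cv2.imwrite("pics/w1.png",c["color"][:,:,::-1])
import pickle;pickle.dump(c,open("w1.pkl","wb"));print(np.round(arm.get_obs()["joint_pos"],2))
E
```

```text
time: 1.75
ee_pos: [0.5192, 0.2213, 0.2999]
eef_rot: [0.573, 0.82, 0.0, -0.0]
contact_force: [-0.1, 0.0, 0.2]
width: 0.998
finger_force: 0.0
[-0.75  0.25  0.33  1.65 -0.09  1.25 -0.05]
```

View pics/w1.png

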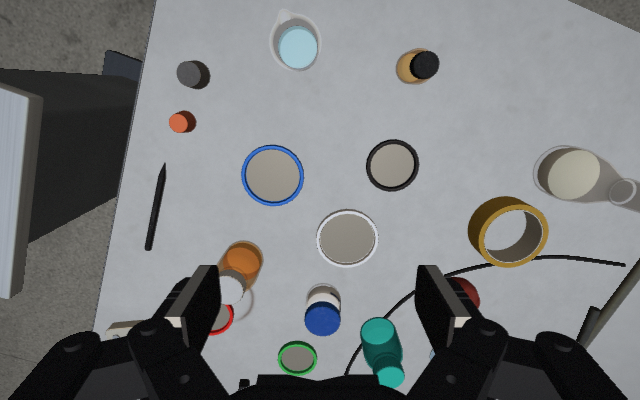

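The wrist view shows these, all clear of the fingers:
- **Saucers:** black (392,165), blue (272,175), white (347,238), green (298,358).
- **Dropper bottle:** cap at (426,64).
- **Blue jar:** cap at (322,318).

The amber bottle is partly hidden at (240,265).

```bash
cat >> h.py <<'E'
def blob(c,m,xy,w,z,hull=True):
    x,y=xy;s=np.zeros(m.shape,np.uint8);s[max(0,y-w):y+w,max(0,x-w):x+w]=m[max(0,y-w):y+w,max(0,x-w):x+w]
    ct=max(cv2.findContours(s,cv2.RETR_EXTERNAL,cv2.CHAIN_APPROX_NONE)[0],key=cv2.contourArea)
    if hull:ct=cv2.convexHull(ct)
    ct=ct[:,0];return np.round(circ(ray(c,ct,z)),4),(cv2.minEnclosingCircle(ct)[0])
def floor(c,xy,w=45):  # grey saucer floor by flood fill
    m=np.zeros((402,642),np.uint8);cv2.floodFill(cv2.GaussianBlur(c["color"],(3,3),0),m,xy,0,(9,)*3,(9,)*3,4|cv2.FLOODFILL_MASK_ONLY|cv2.FLOODFILL_FIXED_RANGE)
    return blob(c,m[1:-1,1:-1],xy,w,.004)
E
python3 - <<'E'
from h import *
import pickle;c=pickle.load(open("w1.pkl","rb"));m=masks(c)
for k,p in dict(black=(392,165),blue=(272,175),white=(347,238),green=(298,358)).items():
    print(k,"floor",floor(c,p),"rim",blob(c,m[k],p,36,.01) if k!="white" else "")
print("dropper",blob(c,m["black"],(426,64),22,.085),"bluejar",blob(c,m["blue"],(322,318),25,.06))
h,s,v=cv2.split(cv2.cvtColor(c["color"],cv2.COLOR_RGB2HSV))
print("dropper base px ray",ray(c,(411,68),0.0))
E
```

```text
black floor (array([0.6177, 0.2382, 0.0273]), (391.5, 164.5)) rim (array([0.6164, 0.2386, 0.0344]), (392.053955078125, 164.89028930664062))
blue floor (array([0.4721, 0.1702, 0.0343]), (272.5, 174.5)) rim (array([0.4721, 0.1708, 0.0415]), (271.97222900390625, 175.05555725097656))
white floor (array([0.6014, 0.116 , 0.0384]), (347.1240234375, 240.00729370117188)) rim 
green floor (array([ 0.6033, -0.1085,  0.023 ]), (297.0, 357.5)) rim (array([ 0.6015, -0.1039,  0.0329]), (296.9272155761719, 358.7344055175781))
dropper (array([0.5834, 0.3534, 0.0137]), (423.47369384765625, 64.32105255126953)) bluejar (array([0.5994, 0.0169, 0.0261]), (321.927001953125, 318.5839538574219))
dropper base px ray [[0.59138451 0.35807544]]
```

```bash
python3 - <<'E'
from h import *
go(.586,.352,.17,40)
E
```

```text
units [1.999 2.152 2.6  ] [-0.    -0.003 -2.489]
```

```bash
python3 -m crank '{"increments":[[2,2.15,2.6,0,0,-2.5,85],[2,2.15,2.6,0,0,-2.5,85],[2,2.15,2.6,0,0,-2.5,85],[2,2.15,2.6,0,0,-2.5,85],[2,2.15,2.6,0,0,-2.5,85],[2,2.15,2.6,0,0,-2.5,85],[2,2.15,2.6,0,0,-2.5,85],[2,2.15,2.6,0,0,-2.5,85]]}' && python3 - <<'E'
from h import *
c=cam("wrist");cv2.imwrite("pics/w2.png",c["color"][:,:,::-1])
import pickle;pickle.dump(c,open("w2.pkl","wb"))
E
```

```text
time: 2.6
ee_pos: [0.5876, 0.3498, 0.1721]
eef_rot: [0.423, 0.906, 0.001, 0.001]
contact_force: [1.0, -0.9, 0.2]
width: 0.996
finger_force: 0.0
```

View pics/w2.png

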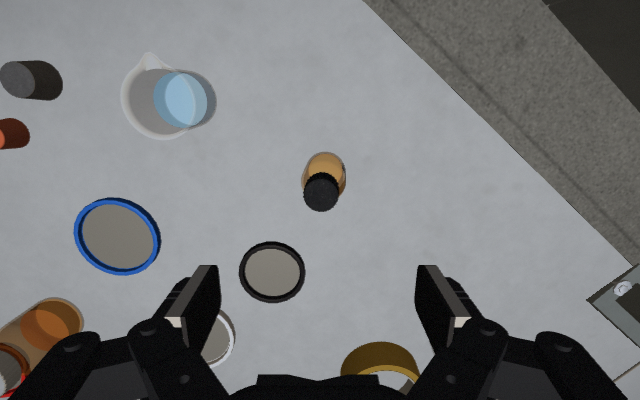

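The dropper bottle sits nearly centred between the fingers, with its cap top at (321,194) and its base at about (325,172). The black saucer is at (272,272).

```bash
python3 - <<'E'
from h import *
import pickle;c=pickle.load(open("w2.pkl","rb"));m=masks(c)
print("cap",blob(c,m["black"],(321,194),25,.085),ray(c,(321.5,195),.085),"base",ray(c,(325,170),.0))
print("black",floor(c,(272,272)),blob(c,m["black"],(272,272),36,.01));print("blue",blob(c,m["blue"],(118,236),50,.01))
h=cv2.cvtColor(c["color"],cv2.COLOR_RGB2HSV);a=(h[...,0]>8)&(h[...,0]<25)&(h[...,1]>90)
ys,xs=np.nonzero(a[140:200,290:360]);print(xs.min()+290,xs.max()+290,ys.min()+140,ys.max()+140)
go(.587,.352,.17,40)
E
```

```text
cap (array([0.5838, 0.357 , 0.014 ]), (321.0, 191.53846740722656)) [[0.58569492 0.3555219 ]] base [[0.58998467 0.35763597]]
black (array([0.6178, 0.2373, 0.0274]), (272.0, 271.0)) (array([0.6165, 0.2399, 0.0352]), (271.375, 272.5))
blue (array([0.4724, 0.1721, 0.0427]), (116.20967864990234, 236.3709716796875))
303 344 154 194
units [0.04  0.018 0.041] [ 0.02   0.003 -0.013]
```

```bash
python3 -m crank '{"increments":[[0.05,0.05,0.5,0,0,0,85],[0.05,0.05,1.0,0,0,0,85],[0.05,0.05,1.5,0,0,0,85],[0.05,0.05,1.9,0,0,0,85],[0.05,0.05,2.2,0,0,0,85],[0.05,0.05,2.45,0,0,0,85],[0.05,0.05,2.58,0,0,0,85],[0.05,0.05,2.58,0,0,0,85],[0.05,0.05,2.58,0,0,0,85],[0.05,0.05,2.58,0,0,0,30],[0.05,0.05,2.58,0,0,0,30],[0.05,0.05,2.58,0,0,0,30],[0.05,0.05,2.58,0,0,0,30],[0.05,0.05,2.58,0,0,0,30],[0.05,0.05,2.58,0,0,0,30],[0.05,0.05,2.58,0,0,0,30],[0.05,0.05,2.58,0,0,0,30],[0.05,0.05,2.58,0,0,0,30]]}' 40; python3 - <<'E'
from h import *
go(.6165,.239,.125,40)
E
```

```text
time: 4.45
ee_pos: [0.5877, 0.3543, 0.0414]
eef_rot: [0.423, 0.906, 0.001, 0.0]
contact_force: [0.9, 1.3, 3.7]
width: 0.361
finger_force: 27.5
units [-2.138 -1.038 -1.673] [ 0.009  0.    -0.005]
```

```bash
python3 -m crank '{"increments":[[0,0,-0.1,0,0,0,30],[0,0,-0.2,0,0,0,30],[0,0,-0.3,0,0,0,30],[0,0,-0.4,0,0,0,30],[0,0,-0.4,0,0,0,30]]}'; python3 - <<'E'
from h import *
c=cam("wrist");cv2.imwrite("pics/w3.png",c["color"][:,:,::-1])
E
```

```text
time: 4.95
ee_pos: [0.5877, 0.3542, 0.062]
eef_rot: [0.423, 0.906, 0.001, 0.0]
contact_force: [-0.6, 0.1, -0.5]
width: 0.36
finger_force: 26.5
```

View pics/w3.png

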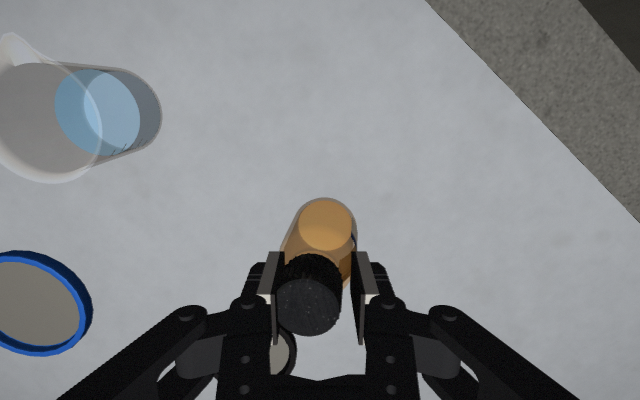

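The bottle is lifted, but it looks slightly leaned: cap at x≈309, base at x≈327. I'll check the lean in the fixed cameras.

```bash
python3 - <<'E'
from h import *
S=cam("scene")["color"];D=cam("side")["color"]
f=lambda i,x,y:cv2.resize(i[y-45:y+45,x-45:x+45],(400,400),interpolation=cv2.INTER_CUBIC)
cv2.imwrite("pics/c2.png",np.hstack([f(S,208,235),f(D,290,140)])[:,:,::-1])
E
```

```text
(no output)
```

View pics/c2.png

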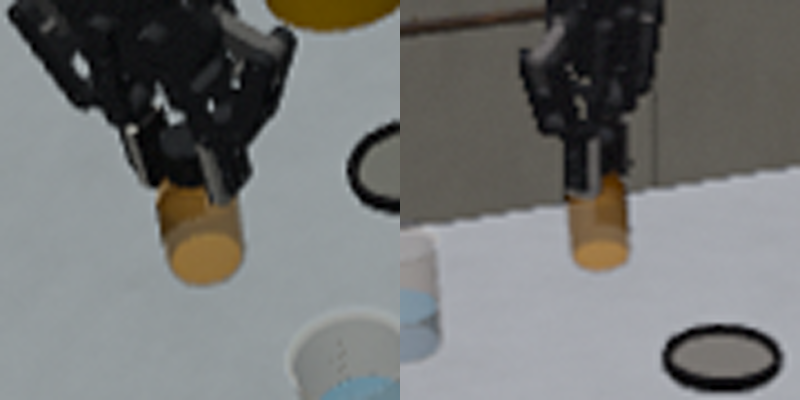

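The fingertips only hold the upper part of the body. I'll set it back down and regrasp a little lower and firmer.

```bash
python3 -m crank '{"increments":[[0,0,0.1,0,0,0,30],[0,0,0.2,0,0,0,30],[0,0,0.3,0,0,0,30],[0,0,0.36,0,0,0,30],[0,0,0.4,0,0,0,30],[0,0,0.4,0,0,0,40],[0,0,0.4,0,0,0,50],[0,0,0.4,0,0,0,60],[0,0,0.4,0,0,0,60],[0,0,0.44,0,0,0,60],[0,0,0.5,0,0,0,60],[0,0,0.5,0,0,0,45],[0,0,0.5,0,0,0,35],[0,0,0.5,0,0,0,25],[0,0,0.5,0,0,0,20],[0,0,0.5,0,0,0,20],[0,0,0.5,0,0,0,20]]}' 40; python3 -m crank '{"increments":[[0,0,-0.1,0,0,0,20],[0,0,-0.2,0,0,0,20],[0,0,-0.3,0,0,0,20],[0,0,-0.4,0,0,0,20],[0,0,-0.4,0,0,0,20]]}'; python3 - <<'E'
from h import *
c=cam("wrist");S=cam("scene")["color"];D=cam("side")["color"]
f=lambda i,x,y:cv2.resize(i[y-45:y+45,x-45:x+45],(260,260),interpolation=cv2.INTER_CUBIC)
cv2.imwrite("pics/c3.png",np.hstack([f(S,208,235),f(D,290,140),c["color"][140:,180:440]])[:,:,::-1])
go(.6165,.239,.13,40)
E
```

```text
time: 6.8
ee_pos: [0.5873, 0.354, 0.0361]
eef_rot: [0.423, 0.906, 0.0, 0.0]
contact_force: [-0.6, -0.1, 1.3]
width: 0.389
finger_force: 39.6
time: 7.3
ee_pos: [0.5878, 0.3544, 0.0572]
eef_rot: [0.423, 0.906, 0.001, 0.0]
contact_force: [0.5, -0.1, -0.4]
width: 0.391
finger_force: 39.6
units [-2.14  -1.027 -1.481] [-0.    -0.    -0.005]
```

View pics/c3.png

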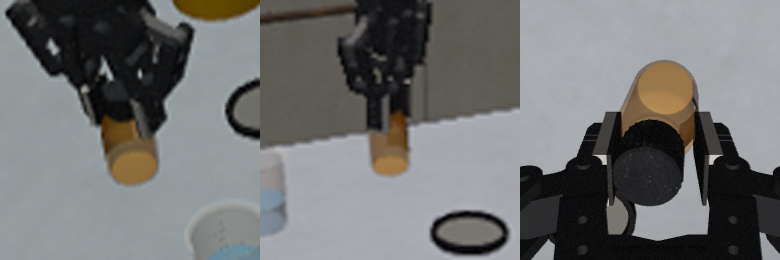

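```bash
python3 -m crank '{"increments":[[0,0,-0.6,0,0,0,20],[-0.4,-0.2,-0.9,0.2,0,0,20],[-0.9,-0.45,-0.9,0.5,0,0,20],[-1.4,-0.7,-0.9,0.5,0,0,20],[-1.9,-0.9,-0.9,0.5,0,0,20],[-2.1,-1.0,-0.8,0.5,0,0,20],[-2.17,-1.04,-0.5,0.5,0,0,20],[-2.17,-1.04,-0.2,0.5,0,0,20],[-2.17,-1.04,0,0.5,0,0,20],[-2.17,-1.04,0.1,0.5,0,0,20],[-2.17,-1.04,0.15,0.5,0,0,20],[-2.17,-1.04,0.15,0.5,0,0,20],[-2.17,-1.04,0.15,0.5,0,0,20]]}'; python3 - <<'E'
from h import *
c=cam("wrist");S=cam("scene")["color"];D=cam("side")["color"]
f=lambda i,x,y:cv2.resize(i[y-45:y+45,x-45:x+45],(260,260),interpolation=cv2.INTER_CUBIC)
cv2.imwrite("pics/c4.png",np.hstack([f(S,256,217),f(D,317,165),c["color"][140:,180:440]])[:,:,::-1])
E
```

```text
time: 8.75
ee_pos: [0.6173, 0.2379, 0.0489]
eef_rot: [0.423, 0.906, -0.031, -0.015]
contact_force: [1.0, 0.3, -1.1]
width: 0.387
finger_force: 39.8
```

View pics/c4.png

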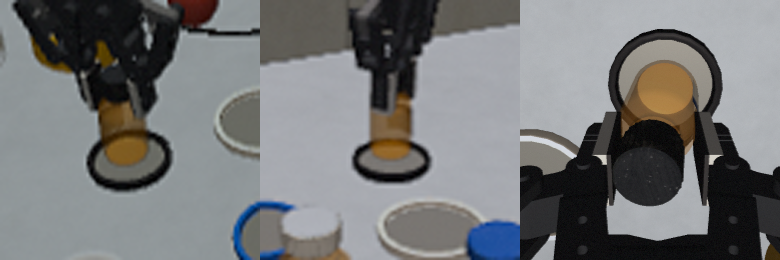

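The bottle hangs upright over the middle of the black saucer. Next: lower, release and withdraw.

```bash
python3 -m crank '{"increments":[[0,0,0.05,0,0,0,20],[0,0,0.09,0,0,0,20],[0,0,0.12,0,0,0,20],[0,0,0.14,0,0,0,20],[0,0,0.155,0,0,0,20],[0,0,0.165,0,0,0,20],[0,0,0.165,0,0,0,20]]}'; python3 -m crank '{"increments":[[0,0,0,0,0,0,36],[0,0,0,0,0,0,42],[0,0,0,0,0,0,50],[0,0,0,0,0,0,60],[0,0,0,0,0,0,60],[0,0,0,-0.3,0,0,60],[0,0,-0.2,-0.5,0,0,60],[0,0,-0.6,-0.5,0,0,60],[0,0,-1.0,-0.5,0,0,70],[0,0,-1.7,-0.5,0,0,85],[0,0,-2.4,-0.5,0,0,85],[0,0,-2.8,-0.5,0,0,85],[0,0,-2.8,-0.5,0,0,85]]}'; python3 - <<'E'
from h import *
go(.60,.014,.17,40)
go(.60,.014,.20,40)
E
```

```text
time: 9.6
ee_pos: [0.6166, 0.2371, 0.0402]
eef_rot: [0.423, 0.906, -0.032, -0.015]
contact_force: [-0.3, 0.7, -0.9]
width: 0.388
finger_force: 39.8
time: 10.9
ee_pos: [0.6262, 0.244, 0.1847]
eef_rot: [0.423, 0.906, 0.003, 0.002]
contact_force: [0.7, -0.4, 0.2]
width: 0.994
finger_force: 0.0
units [-3.189 -3.356  0.276] [ 0.05   0.011 -0.007]
units [-3.19  -3.352 -0.324] [ 0.05   0.011 -0.007]
```

```bash
python3 -m crank '{"increments":[[-3.19,-3.35,0.2,0.05,0,0,85],[-3.19,-3.35,0.2,0.05,0,0,85],[-3.19,-3.35,0.2,0.05,0,0,85],[-3.19,-3.35,0.2,0.05,0,0,85],[-3.19,-3.35,0.2,0.05,0,0,85],[-3.19,-3.35,0.2,0.05,0,0,85],[-3.19,-3.35,0.2,0.05,0,0,85],[-3.19,-3.35,0.2,0.05,0,0,85],[-3.19,-3.35,0.2,0.05,0,0,85]]}' && python3 - <<'E'
from h import *
c=cam("wrist");cv2.imwrite("pics/w5.png",c["color"][:,:,::-1]);m=masks(c)
import pickle;pickle.dump(c,open("w5.pkl","wb"));print(np.round(arm.get_obs()["joint_pos"],2))
go(.60,.014,.04,40)
E
```

```text
time: 11.8
ee_pos: [0.5981, 0.0153, 0.1697]
eef_rot: [0.422, 0.907, -0.003, -0.002]
contact_force: [0.2, 0.8, 0.1]
width: 1.0
finger_force: 0.0
[-0.32  0.42  0.28  1.73 -0.13  1.01  0.71]
units [-0.043  0.031  2.594] [-0.05  -0.004  0.011]
```

View pics/w5.png

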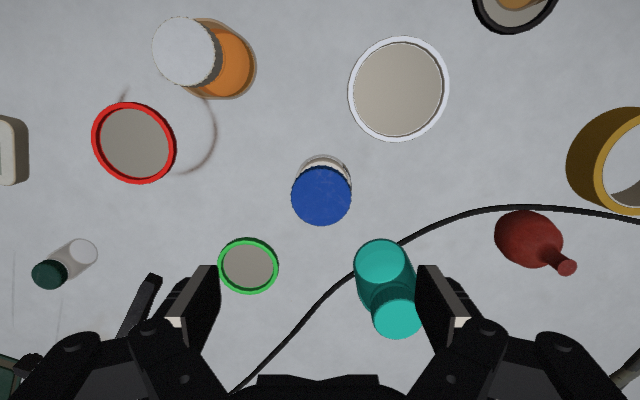

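The wrist view shows:
- **Bottles and jars:** blue jar cap (321,196), amber cap (184,52), green jar cap (49,274).
- **Saucers:** white (398,89), green (248,266), red (133,142).
- **Decoy:** (385,265), behind and to the right of the fingers' line.

```bash
python3 - <<'E'
from h import *
import pickle;c=pickle.load(open("w5.pkl","rb"));m=masks(c)
g=cv2.cvtColor(c["color"],cv2.COLOR_RGB2HSV);dg=(g[...,0]>70)&(g[...,0]<95)&(g[...,1]>90)
print("bluejar",blob(c,m["blue"],(321,190),40,.06));print("greenjar",blob(c,dg,(49,274),25,.053),ray(c,(82,252),.002))
print("amber",ray(c,(182,51),.092),"base",ray(c,(222,64),0));print("white",floor(c,(398,89),50),"green",floor(c,(248,266)),blob(c,m["green"],(248,266),36,.01))
E
```

```text
bluejar (array([0.6002, 0.0139, 0.0247]), (320.6276550292969, 195.37234497070312))
greenjar (array([ 0.4629, -0.2015,  0.0155]), (49.0, 273.5)) [[ 0.46117419 -0.20768255]]
amber [[0.46636045 0.03828535]] base [[0.4673603  0.03671559]]
white (array([0.6003, 0.1192, 0.0387]), (397.3758239746094, 89.87248229980469)) green (array([ 0.6028, -0.1072,  0.0244]), (248.0, 264.5)) (array([ 0.6018, -0.1049,  0.0324]), (246.75830078125, 267.24908447265625))
```

```bash
python3 -m crank '{"increments":[[-0.04,0.03,0.5,-0.05,0,0,85],[-0.04,0.03,1.0,-0.05,0,0,85],[-0.04,0.03,1.5,-0.05,0,0,85],[-0.04,0.03,2.0,-0.05,0,0,85],[-0.04,0.03,2.4,-0.05,0,0,85],[-0.04,0.03,2.7,-0.05,0,0,85],[-0.04,0.03,2.83,-0.05,0,0,85],[-0.04,0.03,2.83,-0.05,0,0,85],[-0.04,0.03,2.83,-0.05,0,0,70],[-0.04,0.03,2.83,-0.05,0,0,60],[-0.04,0.03,2.83,-0.05,0,0,50],[-0.04,0.03,2.83,-0.05,0,0,40],[-0.04,0.03,2.83,-0.05,0,0,35],[-0.04,0.03,2.83,-0.05,0,0,35],[-0.04,0.03,2.83,-0.05,0,0,35],[-0.04,0.03,2.83,-0.05,0,0,35]]}' 40; python3 -m crank '{"increments":[[0,0,-0.1,0,0,0,35],[0,0,-0.2,0,0,0,35],[0,0,-0.4,0,0,0,35],[0,0,-0.4,0,0,0,35]]}'; python3 - <<'E'
from h import *
c=cam("wrist");S=cam("scene")["color"];D=cam("side")["color"]
f=lambda i,x,y:cv2.resize(i[y-45:y+45,x-45:x+45],(260,260),interpolation=cv2.INTER_CUBIC)
cv2.imwrite("pics/c6.png",np.hstack([f(S,338,185),f(D,355,205),c["color"][140:,180:440]])[:,:,::-1])
go(.472,.1705,.15,40)
E
```

```text
time: 13.45
ee_pos: [0.6012, 0.0127, 0.0299]
eef_rot: [0.423, 0.906, 0.001, 0.001]
contact_force: [0.2, 0.8, 6.3]
width: 0.485
finger_force: 39.0
time: 13.85
ee_pos: [0.6007, 0.0122, 0.05]
eef_rot: [0.423, 0.906, 0.001, 0.001]
contact_force: [-0.3, -0.8, -1.6]
width: 0.485
finger_force: 39.2
units [ 4.066  0.073 -2.03 ] [ 0.001 -0.    -0.005]
```

View pics/c6.png

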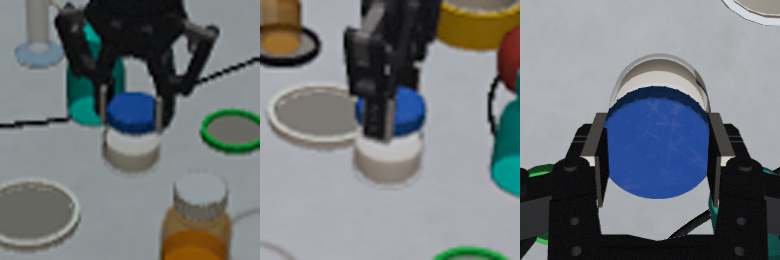

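The blue jar is held upright. Carrying it to the blue saucer.

```bash
python3 -m crank '{"increments":[[0,0,-0.6,0,0,0,35],[0.3,0,-1.3,0,0,0,35],[0.9,0.02,-1.7,0,0,0,35],[1.6,0.04,-1.7,0,0,0,35],[2.3,0.06,-1.7,0,0,0,35],[3.0,0.08,-1.6,0,0,0,35],[3.6,0.08,-1.3,0,0,0,35],[3.95,0.08,-0.9,0,0,0,35],[4.04,0.08,-0.5,0,0,0,35],[4.04,0.08,-0.1,0,0,0,35],[4.04,0.08,0.1,0,0,0,35],[4.04,0.08,0.16,0,0,0,35],[4.04,0.08,0.16,0,0,0,35],[4.04,0.08,0.16,0,0,0,35]]}'; python3 - <<'E'
from h import *
c=cam("wrist");S=cam("scene")["color"];D=cam("side")["color"]
f=lambda i,x,y:cv2.resize(i[y-45:y+45,x-45:x+45],(260,260),interpolation=cv2.INTER_CUBIC)
cv2.imwrite("pics/c7.png",np.hstack([f(S,311,244),f(D,271,190),c["color"][140:,180:440]])[:,:,::-1])
E
```

```text
time: 15.4
ee_pos: [0.4738, 0.1697, 0.0411]
eef_rot: [0.423, 0.906, 0.0, 0.0]
contact_force: [-0.6, 0.5, -2.1]
width: 0.485
finger_force: 39.6
```

View pics/c7.png

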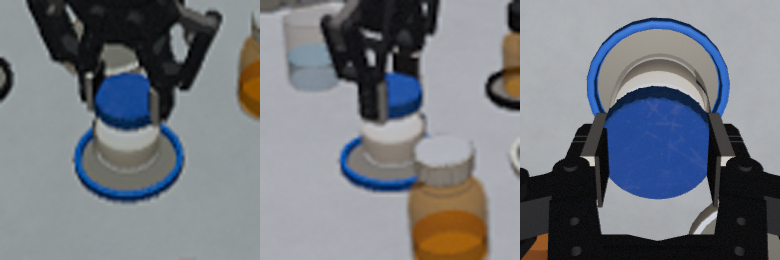

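The jar is centred over the blue saucer, and the dropper stands upright in the black one. Lowering and releasing.

```bash
python3 -m crank '{"increments":[[0,0,0.04,0,0,0,35],[0,0,0.08,0,0,0,35],[0,0,0.11,0,0,0,35],[0,0,0.13,0,0,0,35],[0,0,0.135,0,0,0,35],[0,0,0.135,0,0,0,35]]}'; python3 -m crank '{"increments":[[0,0,0,0,0,0,44],[0,0,0,0,0,0,50],[0,0,0,0,0,0,58],[0,0,0,0,0,0,68],[0,0,0,0,0,0,75],[0,0,0,0,0,0,75],[0,0,-0.2,0,0,0,75],[0,0,-0.6,0,0,0,75],[0,0,-1.2,0,0,0,85],[0,0,-2,0,0,0,85],[0,0,-2.8,0,0,0,85],[0,0,-2.8,0,0,0,85]]}'; python3 - <<'E'
from h import *
go(.4665,.0375,.19,20)
E
```

```text
time: 16.15
ee_pos: [0.473, 0.1699, 0.034]
eef_rot: [0.423, 0.906, 0.0, -0.0]
contact_force: [-2.7, -0.4, 5.4]
width: 0.48
finger_force: 41.0
time: 17.35
ee_pos: [0.4762, 0.1707, 0.1795]
eef_rot: [0.423, 0.906, 0.004, 0.003]
contact_force: [1.1, -0.1, -0.3]
width: 0.989
finger_force: 0.0
units [-1.919 -1.856 -0.224] [6.900e-02 2.000e-03 2.491e+00]
```

```bash
python3 -m crank '{"increments":[[-1.92,-1.86,-0.22,0.07,0,2.49,85],[-1.92,-1.86,-0.22,0.07,0,2.49,85],[-1.92,-1.86,-0.22,0.07,0,2.49,85],[-1.92,-1.86,-0.22,0.07,0,2.49,85],[-1.92,-1.86,-0.22,0.07,0,2.49,85],[-1.92,-1.86,-0.22,0.07,0,2.49,85],[-1.92,-1.86,-0.22,0.07,0,2.49,85],[-1.92,-1.86,-0.22,0.07,0,2.49,85]]}' && python3 - <<'E'
from h import *
c=cam("wrist");cv2.imwrite("pics/w8.png",c["color"][:,:,::-1])
import pickle;pickle.dump(c,open("w8.pkl","wb"))
go(.4665,.0375,.04,20)
E
```

```text
time: 18.15
ee_pos: [0.4635, 0.0374, 0.1844]
eef_rot: [0.572, 0.82, -0.005, -0.002]
contact_force: [-1.0, -0.6, 0.2]
width: 0.997
finger_force: 0.0
units [-0.011  0.087  2.888] [-0.072  0.012  0.017]
```

View pics/w8.png

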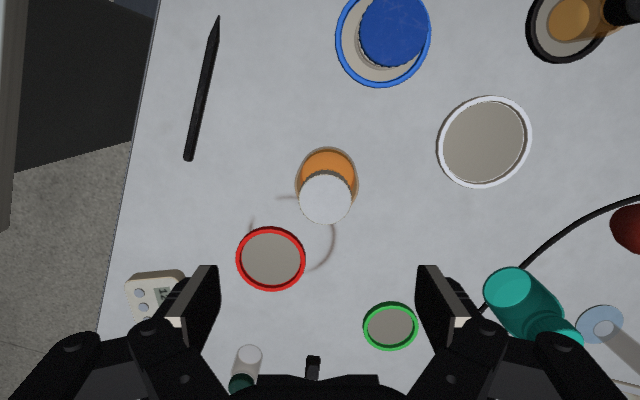

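The wrist view shows the amber cap at (326,198), the white saucer at (484,142) and the green saucer at (390,326). The blue jar and the dropper are standing in their saucers. That was my last picture, so from here I measure by code only.

```bash
python3 - <<'E'
from h import *
import pickle;c=pickle.load(open("w8.pkl","rb"));m=masks(c)
print("cap",floor(c,(326,198),30),ray(c,(325.5,198),.092),"base",ray(c,(327,178),0))
g=cv2.cvtColor(c["color"],cv2.COLOR_RGB2HSV);a=(g[...,0]>8)&(g[...,0]<25)&(g[...,1]>90)
ys,xs=np.nonzero(a[130:230,280:370]);print("amber px",xs.min()+280,xs.max()+280,ys.min()+130,ys.max()+130)
print("white",floor(c,(484,142),50),"green",floor(c,(390,326)),blob(c,m["green"],(390,326),36,.01))
E
```

```text
cap (array([0.4779, 0.0112, 0.0257]), (324.5816345214844, 199.5)) [[0.46695342 0.0398219 ]] base [[0.47246006 0.03290221]]
amber px 297 356 149 199
white (array([0.602 , 0.1187, 0.0383]), (483.395751953125, 141.72128295898438)) green (array([ 0.6038, -0.1077,  0.0239]), (389.5, 325.0)) (array([ 0.6009, -0.1042,  0.0328]), (390.083740234375, 326.02215576171875))
```

```bash
python3 -m crank '{"increments":[[0,0.1,0.5,-0.07,0,0,85],[0,0.1,1.0,-0.07,0,0,85],[0,0.1,1.4,-0.07,0,0,85],[0,0.1,1.8,-0.07,0,0,85],[0,0.1,2.2,-0.07,0,0,85],[0,0.1,2.5,-0.07,0,0,85],[0,0.1,2.7,-0.07,0,0,85],[0,0.1,2.81,-0.07,0,0,85],[0,0.1,2.81,-0.07,0,0,85],[0,0.1,2.81,-0.07,0,0,72],[0,0.1,2.81,-0.07,0,0,62],[0,0.1,2.81,-0.07,0,0,52],[0,0.1,2.81,-0.07,0,0,42],[0,0.1,2.81,-0.07,0,0,35],[0,0.1,2.81,-0.07,0,0,35],[0,0.1,2.81,-0.07,0,0,35],[0,0.1,2.81,-0.07,0,0,35]]}' 50; python3 -m crank '{"increments":[[0,0,-0.1,0,0,0,35],[0,0,-0.2,0,0,0,35],[0,0,-0.4,0,0,0,35],[0,0,-0.4,0,0,0,35],[0,0,-0.4,0,0,0,35]]}'; python3 - <<'E'
from h import *
c=cam("wrist");cv2.imwrite("pics/w9.png",c["color"][:,:,::-1]);cv2.imwrite("pics/s9.png",cam("scene")["color"][:,:,::-1])
g=cv2.cvtColor(c["color"],cv2.COLOR_RGB2HSV);a=((g[...,0]>8)&(g[...,0]<25)&(g[...,1]>90)).astype(np.uint8)
for y in range(190,300,12):
    x=np.nonzero(a[y,200:440])[0];w=np.nonzero((g[y,200:440,1]<30)&(g[y,200:440,2]>175))[0]
    print(y,(x.min()+200,x.max()+200) if len(x) else 0,(w.min()+200,w.max()+200) if len(w) else 0)
print(c["color"][330,317],c["color"][100,317]);go(.6015,.118,.16,20)
E
```

```text
time: 19.9
ee_pos: [0.4701, 0.0384, 0.0459]
eef_rot: [0.573, 0.819, 0.002, 0.003]
contact_force: [3.0, 2.0, 8.5]
width: 0.535
finger_force: 45.5
time: 20.4
ee_pos: [0.4671, 0.0375, 0.0644]
eef_rot: [0.573, 0.819, -0.0, 0.001]
contact_force: [-0.1, 1.1, -2.2]
width: 0.531
finger_force: 44.3
190 (np.int64(300), np.int64(337)) (np.int64(210), np.int64(259))
202 (np.int64(285), np.int64(353)) (np.int64(206), np.int64(266))
214 (np.int64(278), np.int64(359)) (np.int64(201), np.int64(269))
226 (np.int64(273), np.int64(363)) (np.int64(205), np.int64(380))
238 (np.int64(268), np.int64(366)) (np.int64(229), np.int64(261))
250 (np.int64(264), np.int64(369)) (np.int64(209), np.int64(420))
262 (np.int64(267), np.int64(374)) (np.int64(224), np.int64(416))
274 (np.int64(267), np.int64(367)) (np.int64(222), np.int64(338))
286 (np.int64(371), np.int64(378)) (np.int64(269), np.int64(354))
298 0 (np.int64(238), np.int64(398))
[173 177 181] [161 165 168]
units [ 0.586  3.083 -1.922] [-0.001  0.011  0.006]
```

```bash
python3 -m crank '{"increments":[[0,0,-0.5,0,0,0,35],[0.05,0.3,-1.1,0,0,0,35],[0.15,0.8,-1.4,0,0,0,35],[0.25,1.4,-1.4,0,0,0,35],[0.4,2.0,-1.4,0,0,0,35],[0.5,2.6,-1.3,0,0,0,35],[0.58,2.95,-1.0,0,0,0,35],[0.59,3.08,-0.6,0,0,0,35],[0.59,3.08,-0.2,0,0,0,35],[0.59,3.08,0.0,0,0,0,35],[0.59,3.08,0.1,0,0,0,35],[0.59,3.08,0.1,0,0,0,35],[0.59,3.08,0.1,0,0,0,35]]}'; python3 - <<'E'
from h import *
c=cam("wrist");g=cv2.cvtColor(c["color"],cv2.COLOR_RGB2HSV);cv2.imwrite("pics/w10.png",c["color"][:,:,::-1])
a=((g[...,0]>8)&(g[...,0]<25)&(g[...,1]>90)).astype(np.uint8);s=np.zeros_like(a);s[150:300,230:410]=a[150:300,230:410]
ys,xs=np.nonzero(s);print("amber top y",ys.min(),"x mid",xs[ys<ys.min()+25].mean())
print("column 318:",[(y,*map(int,c["color"][y,318])) for y in range(120,215,5)])
# far edge of bottle's underside, expected at TCP xy + 28.5 mm along tool x, height .008
o=arm.get_obs();M=R.from_quat(o["eef_rot"]).as_matrix();print("far edge ahead of TCP (mm)",(ray(c,(318,ys.min()),.010)[0]-o["ee_pos"][:2])@M[:2,0]*1000)
go(.6015,.118,.05,20)
E
```

```text
time: 21.8
ee_pos: [0.602, 0.1179, 0.0599]
eef_rot: [0.573, 0.819, 0.0, 0.001]
contact_force: [0.6, 0.7, -1.6]
width: 0.533
finger_force: 44.6
amber top y 187 x mid 318.7176308539945
column 318: [(120, 169, 171, 176), (125, 169, 172, 176), (130, 172, 174, 178), (135, 170, 173, 176), (140, 168, 172, 175), (145, 169, 172, 176), (150, 207, 211, 220), (155, 207, 211, 217), (160, 161, 156, 147), (165, 162, 157, 148), (170, 159, 153, 145), (175, 158, 154, 144), (180, 156, 151, 141), (185, 115, 100, 84), (190, 101, 69, 32), (195, 109, 72, 35), (200, 165, 103, 50), (205, 166, 106, 51), (210, 172, 108, 52)]
far edge ahead of TCP (mm) 21.948254192611714
units [ 0.005 -0.013  0.201] [0.012 0.012 0.004]
```

```bash
python3 -m crank '{"increments":[[0.06,0,0.05,0,0,0,35],[0.06,0,0.1,0,0,0,35],[0.06,0,0.14,0,0,0,35],[0.06,0,0.17,0,0,0,35],[0.06,0,0.19,0,0,0,35],[0.06,0,0.2,0,0,0,35],[0.06,0,0.2,0,0,0,35]]}'
```

```text
time: 22.55
ee_pos: [0.6009, 0.12, 0.0501]
eef_rot: [0.574, 0.819, -0.0, 0.001]
contact_force: [-3.1, -1.4, 7.5]
width: 0.529
finger_force: 47.7
```

Contact with the saucer floor. Releasing, then heading for the green jar.

```bash
python3 -m crank '{"increments":[[0,0,0,0,0,0,48],[0,0,0,0,0,0,55],[0,0,0,0,0,0,63],[0,0,0,0,0,0,72],[0,0,0,0,0,0,80],[0,0,0,0,0,0,85],[0,0,-0.2,0,0,0,85],[0,0,-0.6,0,0,0,85],[0,0,-1.2,0,0,0,85],[0,0,-2,0,0,0,85],[0,0,-2.6,0,0,0,85],[0,0,-2.6,0,0,0,85]]}'; python3 - <<'E'
from h import *
go(.4630,-.204,.18,-10)
E
```

```text
time: 23.75
ee_pos: [0.6033, 0.1212, 0.1847]
eef_rot: [0.573, 0.819, 0.003, 0.003]
contact_force: [0.0, 0.6, -0.5]
width: 0.994
finger_force: 0.0
units [-5.151 -4.863  0.062] [ 6.500e-02 -2.000e-03  3.752e+00]
```

```bash
python3 - <<'E'
from h import *
go(.4630,-.204,.19,-60)
S=cam("scene");D=cam("side")
for c,p,q in((S,(461,232),(443,157)),(D,(262,318),(435,305))):print("timer",ray(c,p,.01),"stand",ray(c,q,.04))
E
```

```text
units [-5.151 -4.861 -0.138] [ 0.062 -0.032 10.002]
timer [[ 0.33935527 -0.15685682]] stand [[ 0.56601141 -0.32331772]]
timer [[ 0.34564006 -0.16146   ]] stand [[ 0.58962672 -0.26919748]]
```

```bash
python3 -m crank '{"increments":[[-5.15,-4.86,-0.14,0.06,0,10,85],[-5.15,-4.86,-0.14,0.06,0,10,85],[-5.15,-4.86,-0.14,0.06,0,10,85],[-5.15,-4.86,-0.14,0.06,0,10,85],[-5.15,-4.86,-0.14,0.06,0,10,85],[-5.15,-4.86,-0.14,0.06,0,10,85],[-5.15,-4.86,-0.14,0.06,0,10,85],[-5.15,-4.86,-0.14,0.06,0,10,85],[-5.15,-4.86,-0.14,0.06,0,10,85],[-5.15,-4.86,-0.14,0.06,0,10,85],[-5.15,-4.86,-0.14,0.06,0,10,85],[-5.15,-4.86,-0.14,0.06,0,10,85],[-5.15,-4.86,-0.14,0.06,0,10,85],[-5.15,-4.86,-0.14,0.06,0,10,85]]}' && python3 - <<'E'
from h import *
c=cam("wrist");cv2.imwrite("pics/w11.png",c["color"][:,:,::-1]);m=masks(c)
g=cv2.cvtColor(c["color"],cv2.COLOR_RGB2HSV);dg=((g[...,0]>70)&(g[...,0]<95)&(g[...,1]>90)&(g[...,2]<120)).astype(np.uint8)
n,_,st,ce=cv2.connectedComponentsWithStats(dg);print([(st[i].tolist(),ce[i].round(1).tolist()) for i in range(1,n) if st[i][4]>150])
n,_,st,ce=cv2.connectedComponentsWithStats(m["green"].astype(np.uint8))
for i in range(1,n):
    if st[i][4]>150:
        p=tuple(int(v) for v in st[i][:2]+st[i][2:4]//2);print("rim",p,st[i].tolist(),blob(c,m["green"],p,45,.01))
i=[(st2,ce2) for st2,ce2 in zip(*cv2.connectedComponentsWithStats(dg)[2:])][1:]
for s,e in i:
    if 300<s[4]<4000:print("cap",blob(c,dg,tuple(int(v) for v in e),40,.053))
go(.463,-.204,.03,-60);print(np.round(arm.get_obs()["joint_pos"],2))
E
```

```text
time: 25.25
ee_pos: [0.4604, -0.2041, 0.1863]
eef_rot: [0.966, 0.26, -0.003, -0.001]
contact_force: [-0.5, -0.8, 0.1]
width: 0.996
finger_force: 0.0
[([306, 167, 30, 30, 668], [320.1, 181.3])]
rim (303, 6) [277, 0, 52, 13, 327] (array([ 0.6009, -0.1072,  0.0302]), (302.5, 0.0))
cap (array([ 0.4624, -0.205 ,  0.0131]), (320.28216552734375, 181.43069458007812))
units [0.062 0.037 3.128] [-0.031  0.036  0.01 ]
[-0.32  0.3   0.79  1.96 -0.25  0.99 -0.46]
```

```bash
python3 -m crank '{"increments":[[0.04,0.05,0.5,-0.03,0.03,0,85],[0.04,0.05,1.0,-0.03,0.03,0,85],[0.04,0.05,1.5,-0.03,0.03,0,85],[0.04,0.05,2.0,-0.03,0.03,0,80],[0.04,0.05,2.4,-0.03,0.03,0,75],[0.04,0.05,2.8,-0.03,0.03,0,70],[0.04,0.05,3.1,-0.03,0.03,0,65],[0.04,0.05,3.2,-0.03,0.03,0,60],[0.04,0.05,3.2,-0.03,0.03,0,50],[0.04,0.05,3.2,-0.03,0.03,0,40],[0.04,0.05,3.2,-0.03,0.03,0,32],[0.04,0.05,3.2,-0.03,0.03,0,24],[0.04,0.05,3.2,-0.03,0.03,0,16],[0.04,0.05,3.2,-0.03,0.03,0,15],[0.04,0.05,3.2,-0.03,0.03,0,15],[0.04,0.05,3.2,-0.03,0.03,0,15],[0.04,0.05,3.2,-0.03,0.03,0,15]]}' 30; python3 -m crank '{"increments":[[0,0,-0.1,0,0,0,15],[0,0,-0.2,0,0,0,15],[0,0,-0.4,0,0,0,15],[0,0,-0.6,0,0,0,15],[0,0,-1,0,0,0,15],[0,0,-1.6,0,0,0,15],[0,0,-1.6,0,0,0,15]]}'; python3 - <<'E'
from h import *
c=cam("wrist");cv2.imwrite("pics/w12.png",c["color"][:,:,::-1]);m=masks(c)
g=cv2.cvtColor(c["color"],cv2.COLOR_RGB2HSV);dg=((g[...,0]>70)&(g[...,0]<95)&(g[...,1]>90)&(g[...,2]<120)).astype(np.uint8)
n,_,st,ce=cv2.connectedComponentsWithStats(dg);print([(st[i].tolist(),ce[i].round(1).tolist()) for i in range(1,n) if st[i][4]>150])
go(.602,-.106,.107,-60)
E
```

```text
time: 27.0
ee_pos: [0.4628, -0.2051, 0.0273]
eef_rot: [0.966, 0.259, 0.0, 0.0]
contact_force: [-0.9, 1.3, 6.1]
width: 0.296
finger_force: 28.7
time: 27.7
ee_pos: [0.4644, -0.2064, 0.1101]
eef_rot: [0.966, 0.259, 0.002, 0.001]
contact_force: [0.2, 0.5, 0.2]
width: 0.298
finger_force: 28.4
[([287, 250, 61, 62, 2835], [317.3, 280.8])]
units [ 3.39  -0.339  0.039] [ 0.017 -0.017  0.007]
```

```bash
python3 -m crank '{"increments":[[0.6,-0.06,0,0,0,0,15],[1.3,-0.13,0,0,0,0,15],[2,-0.2,0,0,0,0,15],[2.7,-0.27,0,0,0,0,15],[3.2,-0.32,0,0,0,0,15],[3.39,-0.34,0.2,0,0,0,15],[3.39,-0.34,0.6,0,0,0,15],[3.39,-0.34,1.0,0,0,0,15],[3.39,-0.34,1.3,0,0,0,15],[3.39,-0.34,1.4,0,0,0,15],[3.39,-0.34,1.4,0,0,0,15],[3.39,-0.34,1.4,0,0,0,15]]}'; python3 - <<'E'
from h import *
c=cam("wrist");cv2.imwrite("pics/w13.png",c["color"][:,:,::-1]);m=masks(c)["green"]
s=np.zeros(m.shape,np.uint8);s[100:330,230:410]=m[100:330,230:410];ys,xs=np.nonzero(s);k=(ys<ys.max())
o=arm.get_obs();M=R.from_quat(o["eef_rot"]).as_matrix()
ct=max(cv2.findContours(s,cv2.RETR_EXTERNAL,cv2.CHAIN_APPROX_NONE)[0],key=len)[:,0];t=ct[ct[:,1]<ct[:,1].min()+35]
print("rim",xs.min(),xs.max(),ys.min(),ys.max(),"fit",circ(ray(c,t,.01)))
e=ray(c,((xs.min()+xs.max())/2,ys.min()),.01)[0];print("centre via far edge, tool x/y mm",((e-o["ee_pos"][:2])@M[:2,:2])*1000-[32,0])
print([(y,*map(int,c["color"][y,317])) for y in range(ys.min(),260,4)])
go(.602,-.106,.0315,-60)
E
```

```text
time: 28.95
ee_pos: [0.6008, -0.1062, 0.0369]
eef_rot: [0.966, 0.259, -0.0, 0.0]
contact_force: [-0.1, 0.2, -0.0]
width: 0.297
finger_force: 28.3
rim 264 373 175 316 fit [ 0.60346877 -0.10524679  0.03005552]
centre via far edge, tool x/y mm [2.21906956 0.65406276]
[(175, 19, 62, 30), (179, 80, 192, 99), (183, 73, 184, 93), (187, 150, 145, 135), (191, 149, 145, 135), (195, 147, 143, 135), (199, 147, 142, 134), (203, 146, 142, 134), (207, 145, 141, 133), (211, 142, 139, 131), (215, 155, 154, 153), (219, 154, 154, 153), (223, 158, 156, 155), (227, 156, 155, 153), (231, 158, 157, 158), (235, 159, 158, 157), (239, 166, 163, 162), (243, 171, 168, 168), (247, 158, 156, 156), (251, 11, 24, 18), (255, 12, 27, 21), (259, 19, 43, 35)]
units [0.016 0.008 0.113] [ 0.005 -0.001  0.002]
```

```bash
python3 -m crank '{"increments":[[0.05,0.01,0.03,0,0,0,15],[0.05,0.01,0.06,0,0,0,15],[0.05,0.01,0.09,0,0,0,15],[0.05,0.01,0.11,0,0,0,15],[0.05,0.01,0.12,0,0,0,15],[0.05,0.01,0.12,0,0,0,15]]}'
```

```text
time: 29.6
ee_pos: [0.6035, -0.1047, 0.0314]
eef_rot: [0.966, 0.259, 0.0, -0.0]
contact_force: [-2.7, 1.3, 8.4]
width: 0.3
finger_force: 30.4
```

Seated. Releasing and withdrawing to a view over the saucers.

```bash
python3 -m crank '{"increments":[[0,0,0,0,0,0,26],[0,0,0,0,0,0,34],[0,0,0,0,0,0,42],[0,0,0,0,0,0,52],[0,0,0,0,0,0,60],[0,0,0,0,0,0,60],[0,0,-0.2,0,0,0,60],[0,0,-0.6,0,0,0,70],[0,0,-1.2,0,0,0,85],[0,0,-2,0,0,0,85],[0,0,-3,0,0,0,85],[0,0,-3,0,0,0,85]]}'; python3 - <<'E'
from h import *
go(.52,.16,.30,20)
E
```

```text
time: 30.8
ee_pos: [0.6065, -0.1065, 0.1877]
eef_rot: [0.966, 0.259, 0.005, 0.002]
contact_force: [0.4, -0.0, -0.5]
width: 0.993
finger_force: 0.0
units [ 1.183 -5.468 -2.271] [  0.076  -0.017 -10.002]
```

```bash
python3 -m crank '{"increments":[[0,0,-1,0.08,0,-1,85],[0,-0.5,-2.27,0.08,0,-2,85],[1.18,-5.47,-2.27,0.08,0,-10,85],[1.18,-5.47,-2.27,0.08,0,-10,85],[1.18,-5.47,-2.27,0.08,0,-10,85],[1.18,-5.47,-2.27,0.08,0,-10,85],[1.18,-5.47,-2.27,0.08,0,-10,85],[1.18,-5.47,-2.27,0.08,0,-10,85],[1.18,-5.47,-2.27,0.08,0,-10,85],[1.18,-5.47,-2.27,0.08,0,-10,85],[1.18,-5.47,-2.27,0.08,0,-10,85],[1.18,-5.47,-2.27,0.08,0,-10,85],[1.18,-5.47,-2.27,0.08,0,-10,85],[1.18,-5.47,-2.27,0.08,0,-10,85]]}'; python3 - <<'E'
from h import *
W=cam("wrist");S=cam("scene");D=cam("side")
for n,c in(("w",W),("s",S),("d",D)):cv2.imwrite(f"pics/f_{n}.png",c["color"][:,:,::-1])
def px(c,P):
    q=np.linalg.inv(c["W"])@np.r_[P,1];return (c["f"]*q[:2]/q[2]+[c["cx"],c["cy"]]).round().astype(int)
T=dict(black=(.6165,.2385,.089),white=(.6015,.1185,.096),green=(.6025,-.1055,.057),blue=(.472,.171,.064),red=(.443,-.071,.004),beaker=(.457,.333,.03))
for k,P in T.items():
    for n,c in(("w",W),("s",S),("d",D)):
        u,v=px(c,P);
        if 5<u<635 and 5<v<395:print(k,n,(u,v),np.median(c["color"][v-3:v+4,u-3:u+4].reshape(-1,3),0),end=" | ")
    print()
# cap centres (top plane) in each view
for n,c in(("w",W),("s",S),("d",D)):
    g=cv2.cvtColor(c["color"],cv2.COLOR_RGB2HSV).astype(int);h,s,v=g[...,0],g[...,1],g[...,2]
    for k,m in dict(black=v<60,green=(h>70)&(h<95)&(s>80)&(v<120),blue=(h>100)&(h<125)&(s>140),white=(s<35)&(v>100)).items():
        u,w=px(c,T[k])
        if not(15<u<625 and 15<w<385):continue
        r=20;sub=m[max(0,w-r):w+r,u-r:u+r].astype(np.uint8);lab=cv2.connectedComponentsWithStats(sub)
        l=lab[1][min(r,w),r]
        if l:print(n,k,"blob",lab[2][l].tolist(),"centre offset px",(lab[3][l]-[r,min(r,w)]).round(1))
E
```

```text
time: 32.2
ee_pos: [0.5174, 0.1614, 0.2938]
eef_rot: [0.574, 0.819, -0.002, -0.005]
contact_force: [-0.7, 0.6, 0.0]
width: 0.996
finger_force: 0.0
black w (np.int64(436), np.int64(132)) [37. 38. 39.] | black s (np.int64(251), np.int64(199)) [32. 34. 35.] | black d (np.int64(317), np.int64(145)) [41. 42. 45.] | 
white w (np.int64(378), np.int64(230)) [179. 183. 188.] | white s (np.int64(300), np.int64(183)) [144. 151. 154.] | white d (np.int64(333), np.int64(164)) [170. 172. 180.] | 
green w (np.int64(312), np.int64(358)) [32. 57. 53.] | green s (np.int64(375), np.int64(169)) [22. 53. 48.] | green d (np.int64(386), np.int64(235)) [33. 65. 61.] | 
blue w (np.int64(285), np.int64(142)) [ 39.  74. 150.] | blue s (np.int64(309), np.int64(233)) [ 21.  65. 134.] | blue d (np.int64(270), np.int64(177)) [ 32.  79. 157.] | 
red w (np.int64(219), np.int64(283)) [47. 46. 42.] | red s (np.int64(402), np.int64(222)) [100. 100.  93.] | red d (np.int64(298), np.int64(269)) [118. 116. 111.] | 
beaker s (np.int64(242), np.int64(281)) [102. 129. 142.] | beaker d (np.int64(244), np.int64(162)) [126. 145. 157.] | 
w black blob [0, 0, 28, 40, 711] centre offset px [-6.7 -0. ]
w green blob [11, 9, 18, 18, 269] centre offset px [-0.6 -2.7]
w blue blob [0, 0, 40, 40, 1410] centre offset px [-0.9  0.4]
w white blob [0, 0, 40, 40, 1426] centre offset px [-0.4  1.5]
s black blob [17, 19, 12, 14, 136] centre offset px [2.3 5.1]
s green blob [16, 19, 9, 7, 53] centre offset px [-0.1  1.7]
s blue blob [10, 14, 30, 26, 381] centre offset px [2.4 4. ]
s white blob [0, 0, 40, 40, 1115] centre offset px [-0.5 -2. ]
d black blob [15, 20, 10, 11, 99] centre offset px [-0.7  5.1]
d green blob [14, 17, 13, 11, 122] centre offset px [0. 2.]
d blue blob [10, 17, 22, 15, 265] centre offset px [0.6 3.8]
d white blob [0, 0, 40, 40, 1023] centre offset px [ 5.1 -3.8]
```

```bash
python3 - <<'E'
import cv2,numpy as np
for n,(x,y) in dict(s=(302,200),d=(332,187)).items():
    im=cv2.imread(f"pics/f_{n}.png");g=cv2.cvtColor(im,cv2.COLOR_BGR2HSV).astype(int);h,s=g[...,0],g[...,1]
    a=((h>8)&(h<25)&(s>90))[y-30:y+30,x-25:x+25];ys,xs=np.nonzero(a);print(n,"amber x",xs.min()+x-25,xs.max()+x-25,"y",ys.min()+y-30,ys.max()+y-30)
    print([int(v) for v in im[y-40:y+25:3,x,2]])
E
```

```text
s amber x 291 313 y 193 220
[104, 125, 136, 136, 137, 140, 139, 145, 143, 144, 135, 96, 100, 104, 120, 111, 131, 130, 117, 97, 108, 146]
d amber x 309 343 y 157 205
[162, 163, 164, 163, 161, 170, 170, 169, 123, 122, 134, 136, 144, 139, 132, 135, 153, 119, 120, 120, 160, 123]
```

```bash
python3 -c "
from rig import arm
print(arm.job_done())"
```

```text
the job is handed in; nothing more can be done
None
```

I handed the job in at about 32 s: all four bottles and jars stand upright in the saucers matching their caps, the red saucer is empty and the beaker is where it was; the last two placings (amber bottle, green jar) and the end state were checked by code in the three cameras, as my picture allowance was used up.

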